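# Clamp the half-carved gourd in the quick-release vise

## Robot

A 7-joint arm with a two-finger parallel gripper is mounted at the origin on the work surface. World frame = base frame: x ahead of the robot, y to its left, z up, the work surface at z = 0. Lengths are in m, angles in rad, forces in N, time in s.
With the tool pointing down it reaches from about 0.425 to 0.925 m from the base axis. Payload 6.8 kg.
Tool frame: the origin (TCP) lies midway between the tips of the shut fingers; the grasp point (between the pads) lies 19 mm behind it; x points along the fingers, y is the direction in which the jaws open and shut, and the axes are right-handed (so a half turn about x gives the same grasp; the last joint's range is limited). The gripper opens to 85 mm and grips with 20 to 120 N. Pads are 22 mm wide; open, the fingers measure 114 mm over their backs; the gripper's body (76 mm by 85 mm) begins 54 mm behind the grasp point. The pads swing forward as they close: fully open they stand 13 mm farther back than shut.
Start: joints at [1.035, 0.477, 0.022, 1.555, -0.011, 1.109, -0.083], TCP at [0.28, -0.614, 0.231] pointing down, gripper open.
Joint ranges: [-2.96, 2.96], [-0.34, 2.1], [-1.41, 1.46], [0.24, 2.44], [-1.37, 4.51], [0.17, 1.92], [-2.96, 2.96]. Speed limits (rad/s): [2.39, 2.39, 3.14, 3.14, 3.14, 3.14, 3.14].

## Interface

Orientations are given as a rotation vector (axis times angle).
In Python, from bench import r gives the robot as it stands.
- The arm moves only by the tool carry_out, never from a script. Its argument "targets" is one flat list of numbers, 7 for each row, row after row: the finger opening in m, from 0 to 0.0854, then the shift along the tool's x, y, z in m, then the turn, a rotation vector about the tool's x, y, z in units of 5 degrees (1.0 is 5 degrees). A call has 1 to 12 rows; each row is the pose to reach, as a shift and turn from the pose measured when the call began, along the tool's axes at that moment; what a row does not reach only later rows make up. A row lasts 1/8 s, in which the tool goes at most 62.5 mm and 10.7 degrees, less where a joint would pass 70% of its speed; a pose out of reach is approached as far as the arm can. A call with a gripper value outside its range is refused whole. The fingers move at their own pace and stop on an object; "squeeze" is the grip in N (left out, the last holds). Time passes only in rows, so rows that repeat a pose let the fingers close. It gives the time, the measured TCP pose, the force and the opening at its end, in the units of the state.
- r.get_obs(): the state, without advancing time (a new reading comes with each control period).
- r.grab_frame(name): name is "scene" or "top"; returns the picture (480x640x3 uint8, blue, green, red); there is no depth.
- r.camera_info(name): a dict with "fx", "fy", "cx", "cy" (pixels), "xyz" and "orientation" of the camera in the world. Camera axes: x right, y up, looking along -z (the intrinsics and any distortion apply to the point x, -y, -z); pixel columns grow to the right and rows downward; lengths in m; the calibration is good to about 2 mm. A picture is of the moment at which its call begins. camera_info takes no time and is no camera call.
- r.hand_in(): hands the job in, once; it reports no verdict.
The state is a dict: "clock": time; "joints": joint angles; "qvel": joint speeds; "tau": joint torques, N m; "tcp_pos": TCP position; "orientation": TCP orientation; "contact_force": force on the tool from outside, world axes, zero at the start; "moment": the same for the moment, N m; "grip_width": finger opening in m.
Only numpy, scipy, OpenCV 4.12 (cv2) and the standard library are available. Lean on these libraries where they do the work, as an engineer would, in place of code of your own. Each camera call takes 0.05 s, during which the arm holds its last target. There are 200 camera calls.

## Task

Two small green vises stand on the carver's bench; one has the red rosewood gourd standing loose between its open jaws. On that vise, squeeze the orange release lever against the black post beside it, slide the jaw up until the gourd's block is snug between both jaws, and let go so that the jaw locks; then screw it tight by pushing its red-knobbed bar down past level as far as it goes, leaving the gourd upright and held.

Things in the scene. Friction and masses are not known exactly. Their poses are not given: they have to be found in the camera images.
- gourd: Red-brown half-carved rosewood gourd, 0.35 kg: block 55 (x) x 60 (y) x 47 mm high, round double bulb (58 mm across) on it, 110 mm tall in all. Origin: centre of its underside, z up. Stands loose on the vise's 50 mm wide steel rail, 40 mm above the bench, x roughly along the rail, 3 to 18 mm short of the fixed jaw; slides along the rail when pushed.
- vise_jaw: Sliding jaw of the green vise that has the gourd (the like one is unused). Origin at bench level under the grip's middle, z up, +x the way it closes along the rail, to gourd and fixed jaw. Its wooden face, 80 mm wide, 45 to 93 mm above the bench, is at x = +40 mm, sprung (gives beyond 9 N, 1.5 N per mm): it meets the block when the gourd's origin is at x = 67.5 mm. Jaws start up to 140 mm apart.
- vise_pinch (a point): Middle of the grip on the jaw, 113 mm above the bench, axes as the jaw's: black fixed post (outer face y = +22 mm) and orange lever (outer face y = -30, -22 squeezed), upright plates 26 mm long in x, free from 90 to 132 mm above the bench. Pinch both across y. The jaw is locked (slips at 25 to 30 N) until the lever is squeezed; then it slides with 5 N, 8 N pushing the gourd.
- vise_lever (a joint): Angle of the orange release lever in rad, pivoted low on the jaw, 75 mm below the pinch point: about 0 (-0.03 to 0) free, leaning out (jaw locked); 0.107 fully squeezed, upright (8 mm of travel at the pinch point); the jaw is free from 0.04. It springs back when let go; 12 N starts it and 16 N holds it squeezed.
- vise_screw (a joint): Angle of the screw bar in rad: 0 = bar 45 degrees up on the jaw's -y side (starts at 0 to 0.2), 0.785 level, 1.1 its stop, 18 degrees below level. Axis along jaw x at jaw y = 0, 70 mm above the bench; bar at jaw x = -85 mm. Stays where left. Pressing down 60 mm from the axis takes 4 to 8 N. Turning in pushes the jaw's face forward 5 mm per rad.
- vise_bar_end (a point): Centre of the red knob (20 mm ball) at the end of the steel screw bar (10 mm thick), 95 mm from the screw's axis. The bar can be pressed straight down anywhere on its outer half; below it is free space down to the vise's 15 mm thick base.
Things that resemble listed ones, but are neither listed nor needed, are in the scene too. Leave any blue or yellow look-alike of the gourd alone.

How it is judged:
On the way, in this order (a step that is already met when the one before it is completed fails the run):
1. with the release lever squeezed, the jaw is brought up to the gourd's block, within 4 mm (value of joint vise_lever above 0.04 rad and x of gourd in the frame of vise_jaw below 0.0715 m), for 0.1 s.
2. the lever is let go with the jaw still at the block, before the screw is turned (value of joint vise_lever below 0.03 rad and contact force between the fingers and vise_jaw below 0.3 N and x of gourd in the frame of vise_jaw below 0.0715 m and value of joint vise_screw below 0.6 rad), for 0.1 s.
3. the bar is pushed down past level and the jaw grips the block (value of joint vise_screw above 0.85 rad and contact force between gourd and vise_jaw above 6 N), for 0.1 s.
At the end, for the whole second after the job is handed in: The screw bar is at least 4 degrees below level (0.85 rad or more), the jaw presses on the gourd's block with more than 6 N, the release lever is free (under 0.03 rad), and the gourd is upright within 10 degrees and at rest (all of step 3 and value of joint vise_lever below 0.03 rad and angle between gourd's own z axis and vertical below 0.17 rad and linear speed of gourd below 0.02 m/s); the robot touches nothing.
It fails at once if the gourd is tipped over by more than 25 degrees (angle between gourd's own z axis and vertical above 0.44 rad).
It also fails if it takes over 40 s, if anything falls off the work surface, if the arm or the gripper's body presses on something with over 40 N, if the wrist force passes 120 N, or if a joint passes its speed limit or range.

## Working session

There is one attempt and no reset: what is moved stays moved. The work goes in short steps, Python scripts to look and compute and a tool call to move; the robot and the scene stay as the last step left them, time stands still between calls to the robot, and variables do not carry over. Pictures are saved under pics/ and viewed, about 8 in all and at most 12, crops included, and the job is handed in when it is done.

Besides the shell and the picture viewer there is one more tool, called as name(argument=value, ...), one argument or row to a line, values as JSON. carry_out: Moves the arm, as the interface text tells. Its arguments: {"type":"object","properties":{"targets":{"type":"array","items":{"type":"number"}},"squeeze":{"type":"number"}},"required":["targets"]}

```bash
mkdir -p pics; cat > h.py <<'E'
import numpy as np, cv2
from bench import r
from scipy.spatial.transform import Rotation as R
E
python3 - <<'E'
from h import *
for n in("scene","top"):
    im=r.grab_frame(n); cv2.imwrite(f"pics/{n}0.png",im); print(n,r.camera_info(n))
print(r.get_obs())
E
```

```text
scene {'fx': 485.74738528458096, 'fy': 485.74738528458096, 'cx': 314.5734629881348, 'cy': 233.09910105241806, 'xyz': array([0.98722807, 0.66544326, 0.66650172]), 'orientation': array([0.3216427 , 1.2717897 , 2.39206417])}
top {'fx': 555.9314346048059, 'fy': 555.9314346048059, 'cx': 323.403081027494, 'cy': 235.82859632431501, 'xyz': array([ 0.4363715 , -0.04283262,  1.05814091]), 'orientation': array([ 0.13561274, -0.16522075, -1.5776255 ])}
{'clock': 0.1, 'joints': array([ 1.03488262,  0.47774248,  0.02233363,  1.55631859, -0.01152206,
        1.10928323, -0.08311769]), 'qvel': array([ 5.21779035e-04, -1.25483756e-03, -6.22078296e-04, -2.88924193e-03,
       -5.25106551e-05,  1.44831031e-03, -1.44443304e-03]), 'tau': array([ 5.13493156e-03, -5.97757316e+01,  1.61389802e+00, -2.81951880e+01,
        1.28333573e-02,  5.04910131e-03, -8.71995383e-07]), 'tcp_pos': array([ 0.27983519, -0.61369693,  0.23042031]), 'orientation': array([ 1.98524389,  0.43294145, -1.98613083]), 'contact_force': array([-0.22811064, -0.06653474, -0.47009256]), 'moment': array([0.01140863, 0.01335862, 0.00857888]), 'grip_width': 0.0853472335906778}
```

View pics/scene0.png

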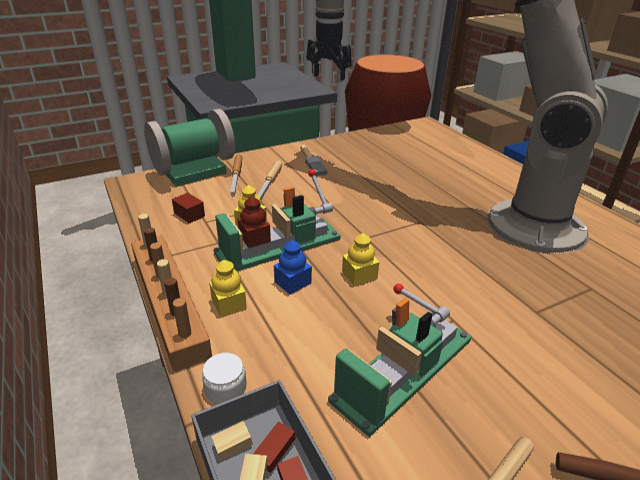

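View pics/top0.png

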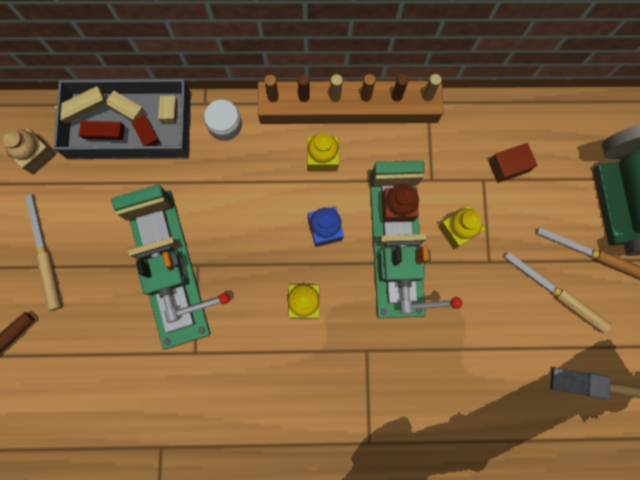

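The gourd vise is at top (400,245), with its dark red gourd at (402,202), orange lever at (424,254), black post at (389,255) and knob at (456,303). Possible mix-ups are the empty vise (165,265), the yellow gourds (323,150), (465,223) and (303,300), the blue gourd (326,224) and the red block (515,162). I choose the vise with the red gourd and check it in one close crop.

```bash
cat >> h.py <<'E'
def ray(n,u,v):
    c=r.camera_info(n); M=R.from_rotvec(c["orientation"]).as_matrix()
    return c["xyz"], M@np.array([(u-c["cx"])/c["fx"],-(v-c["cy"])/c["fy"],-1])
def onz(n,u,v,z):
    o,d=ray(n,u,v); return o+d*(z-o[2])/d[2]
def tri(a,b):
    (o1,d1),(o2,d2)=ray("top",*a),ray("scene",*b)
    s=np.linalg.lstsq(np.c_[d1,-d2],o2-o1,rcond=None)[0]
    p,q=o1+s[0]*d1,o2+s[1]*d2
    return (p+q)/2,np.linalg.norm(p-q)
def proj(n,p):
    c=r.camera_info(n); q=R.from_rotvec(c["orientation"]).as_matrix().T@(np.array(p)-c["xyz"])
    return np.array([c["cx"]-c["fx"]*q[0]/q[2],c["cy"]+c["fy"]*q[1]/q[2]])
E
python3 - <<'E'
from h import *
t=cv2.imread("pics/top0.png"); s=cv2.imread("pics/scene0.png")
a=cv2.resize(t[150:330,360:480],None,fx=3.3,fy=3.3,interpolation=cv2.INTER_CUBIC)
b=cv2.resize(s[160:280,205:355],None,fx=2.6,fy=2.6,interpolation=cv2.INTER_CUBIC)
o=np.zeros((600,800,3),np.uint8); o[:a.shape[0],:a.shape[1]]=a; o[:b.shape[0],400:400+b.shape[1]]=b[:, :400]
cv2.imwrite("pics/crop1.png",o)
for nm,im,(y0,y1,x0,x1) in(("top",t,(150,330,360,480)),("scene",s,(160,280,205,355))):
    h=cv2.cvtColor(im[y0:y1,x0:x1],cv2.COLOR_BGR2HSV)
    for k,lo,hi in(("red",(0,200,120),(4,255,255)),("orange",(7,200,120),(14,255,255)),("gourd",(0,120,30),(6,255,120)),("black",(0,0,0),(180,120,32))):
        n,l,st,c=cv2.connectedComponentsWithStats(cv2.inRange(h,lo,hi))
        for i in range(1,n):
            if st[i,4]>15: print(nm,k,st[i]+[x0,y0,0,0,0],(c[i]+[x0,y0]).round(1))
E
```

```text
top red [452 299   9   9  65] [456.2 302.7]
scene gourd [238 197  32  50 902] [253.8 223.4]
scene black [293 196  10  21 168] [297.6 206.4]
```

View pics/crop1.png

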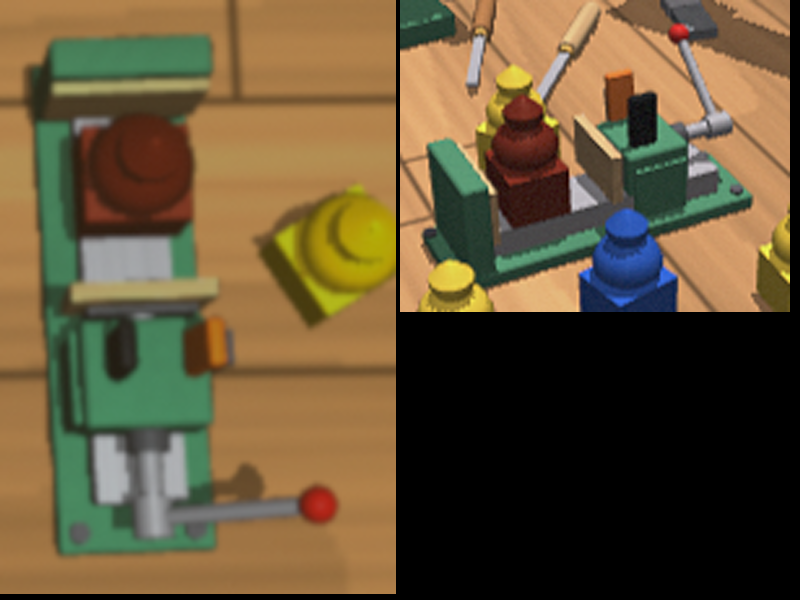

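The crop confirms it: the dark red gourd's block stands on this vise's rail. The wooden jaw face is at top px ~(382–426, 237), the black post at ~(397,255), the lever top at ~(426,254) and the knob at (456,303).

```bash
python3 - <<'E'
from h import *
P=lambda x,y:(360+x/3.3,150+y/3.3)
S=lambda x,y:(205+(x-400)/2.6,160+y/2.6)
def z(n,a,h): p=onz("top",*a,h); print(n,np.array(a).round(1),p.round(4)); return p
print("nadir",proj("top",[.436,-.043,0]))
a=z("faceL",P(72,288),.093); b=z("faceR",P(217,281),.093); print("width",np.linalg.norm(a-b),"yaw",np.degrees(np.arctan2(-(b-a)[0]*-1,1)), np.degrees(np.arctan2((b-a)[0],-(b-a)[1])))
a=z("baseL1",P(42,250),.015); b=z("baseL2",P(60,553),.015);print("yaw",np.degrees(np.arctan2((a-b)[1],(a-b)[0])))
a=z("baseR2",P(215,550),.015); print("w",np.linalg.norm(a-b), "yaw of rear", np.degrees(np.arctan2((a-b)[0],-(a-b)[1])))
z("orangeTop",P(217,342),.132); z("postTop R",P(137,345),.132); z("post topmid",P(128,345),.132)
z("gourdtop",P(148,148),.110+.04)
z("axis",P(151,518),.08)
print("knob",tri((456.2,302.7),S(679,33)))
print("post",tri(P(128,345),S(641,97)))
print("orange",tri(P(217,342),S(619,76)))
print("gourd",tri(P(148,148),S(522,101)))
E
```

```text
nadir [313.55388014 343.74353594]
faceL [381.8 237.3] [ 0.6195 -0.1658  0.093 ]
faceR [425.8 235.2] [ 0.6225 -0.2441  0.093 ]
width 0.07833070560348424 yaw 0.1726210998394287 2.204297937251341
baseL1 [372.7 225.8] [ 0.657 -0.159  0.015]
baseL2 [378.2 317.6] [ 0.4822 -0.1638  0.015 ]
yaw 1.5733727462557099
baseR2 [425.2 316.7] [ 0.4827 -0.2516  0.015 ]
w 0.08781743532935808 yaw of rear 0.34870407585922886
orangeTop [425.8 253.6] [ 0.5831 -0.2344  0.132 ]
postTop R [401.5 254.5] [ 0.582  -0.1932  0.132 ]
post topmid [398.8 254.5] [ 0.582  -0.1886  0.132 ]
gourdtop [404.8 194.8] [ 0.6813 -0.2001  0.15  ]
axis [405.8 307. ] [ 0.4971 -0.2053  0.08  ]
knob (array([ 0.49981709, -0.28174029,  0.12925706]), np.float64(0.0005513596790644731))
post (array([ 0.58289891, -0.18931361,  0.1283134 ]), np.float64(0.000628590956425593))
orange (array([ 0.58348179, -0.23518032,  0.12662097]), np.float64(0.0010907498527248038))
gourd (array([ 0.68459611, -0.20207301,  0.1430682 ]), np.float64(0.003063560464472224))
```

```bash
cat >> h.py <<'E'
def goto(p,yaw_deg=1.5):
    """shift (m) and turn (5-degree units) in tool axes to TCP p, tool x down, tool y along jaw y"""
    o=r.get_obs(); T=R.from_rotvec(o["orientation"])
    best=None
    for s in(1,-1):
        a=np.radians(yaw_deg); y=s*np.array([-np.sin(a),np.cos(a),0]); x=np.array([0,0,-1.])
        G=R.from_matrix(np.c_[x,y,np.cross(x,y)]); d=(T.inv()*G).as_rotvec()
        if best is None or np.linalg.norm(d)<np.linalg.norm(best): best=d
    print("t",o["clock"],"tcp",o["tcp_pos"].round(4),"w",round(o["grip_width"],4),"F",o["contact_force"].round(1),"j7",o["joints"][6].round(2))
    print("shift",T.inv().apply(np.array(p)-o["tcp_pos"]).round(4),"turn",(np.degrees(best)/5).round(2)); print(T.as_matrix().round(3))
E
python3 - <<'E'
from h import *
goto([.582,-.206,.2])
P=lambda x,y:(360+x/3.3,150+y/3.3)
print(onz("top",*P(265,250),.047),onz("top",*P(365,200),.11),onz("top",*P(312,323),.047))
E
```

```text
t 0.1 tcp [ 0.2798 -0.6137  0.2304] w 0.0853 F [-0.2 -0.1 -0.5] j7 -0.08
shift [ 0.0308 -0.2455 -0.4441] turn [4.6  0.   0.02]
[[-0.001  0.415 -0.91 ]
 [ 0.001 -0.91  -0.415]
 [-1.    -0.002  0.   ]]
[ 0.64891794 -0.28177419  0.047     ] [ 0.66239857 -0.32194045  0.11      ] [ 0.60677202 -0.30600576  0.047     ]
```

carry_out(
  targets=[0.085,0,-0.025,-0.045,0.5,0,0,0.085,0,-0.05,-0.09,1,0,0,0.085,0,-0.075,-0.135,1.5,0,0,0.085,0,-0.1,-0.18,2,0,0,0.085,0,-0.125,-0.226,2.5,0,0,0.085,0,-0.15,-0.271,3,0,0,0.085,0.01,-0.175,-0.317,3.5,0,0,0.085,0.02,-0.2,-0.362,4,0,0,0.085,0.025,-0.225,-0.407,4.6,0,0,0.085,0.031,-0.2455,-0.444,4.6,0,0,0.085,0.031,-0.2455,-0.444,4.6,0,0,0.085,0.031,-0.2455,-0.444,4.6,0,0],
  squeeze=40,
)

```text
clock: 1.6
tcp_pos: [0.5813, -0.2067, 0.1994]
orientation: [2.207, 0.03, -2.211]
contact_force: [-0.6, -1.3, -0.6]
grip_width: 0.085
```

```bash
python3 - <<'E'
from h import *
s=r.grab_frame("scene"); t=r.grab_frame("top")
a=cv2.resize(s[130:280,205:355],(400,400),interpolation=cv2.INTER_CUBIC)
b=cv2.resize(t[170:330,350:510],(400,400),interpolation=cv2.INTER_CUBIC)
cv2.imwrite("pics/c2.png",np.hstack([a,b]))
goto([.582,-.206,.092])
E
```

```text
t 1.7 tcp [ 0.581  -0.2078  0.1997] w 0.0847 F [-1.  -0.7  1.2] j7 -1.33
shift [ 0.1077 -0.0017 -0.0012] turn [-0.03  0.02  0.01]
[[-0.001  0.024 -1.   ]
 [ 0.001 -1.    -0.024]
 [-1.    -0.001  0.001]]
```

View pics/c2.png

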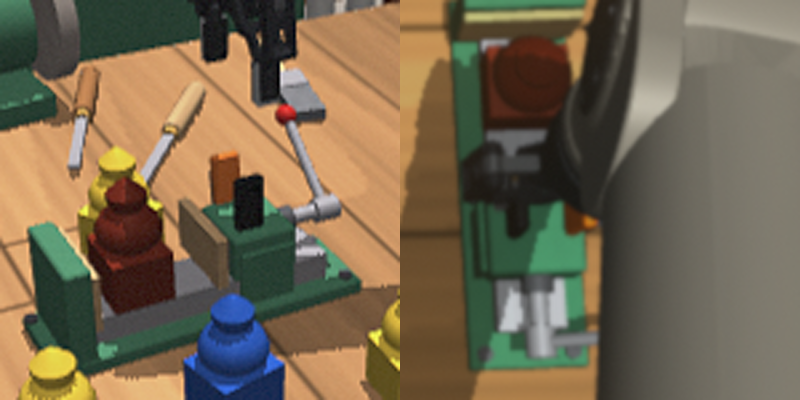

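The picture shows the open fingers directly above the grip, with the post and lever free below. The scene matches the measurement, so I descend.

carry_out(
  targets=[0.085,0.03,-0.0017,-0.001,0,0,0,0.085,0.06,-0.0017,-0.001,0,0,0,0.085,0.085,-0.0017,-0.001,0,0,0,0.085,0.107,-0.0017,-0.001,0,0,0,0.085,0.107,-0.0017,-0.001,0,0,0],
)

```text
clock: 2.33
tcp_pos: [0.5799, -0.2071, 0.0913]
orientation: [2.206, 0.026, -2.216]
contact_force: [-0.4, 0.8, 0.2]
grip_width: 0.0851
```

```bash
python3 - <<'E'
from h import *
goto([.582,-.206,.092])
s=r.grab_frame("scene")
cv2.imwrite("pics/c3.png",cv2.resize(s[130:280,205:355],(600,600),interpolation=cv2.INTER_CUBIC))
E
```

```text
t 2.325 tcp [ 0.5799 -0.2071  0.0913] w 0.0851 F [-0.4  0.8  0.2] j7 -1.35
shift [-0.0007 -0.001  -0.0021] turn [-0.05  0.06  0.01]
[[-0.005  0.022 -1.   ]
 [ 0.001 -1.    -0.022]
 [-1.    -0.001  0.005]]
```

View pics/c3.png

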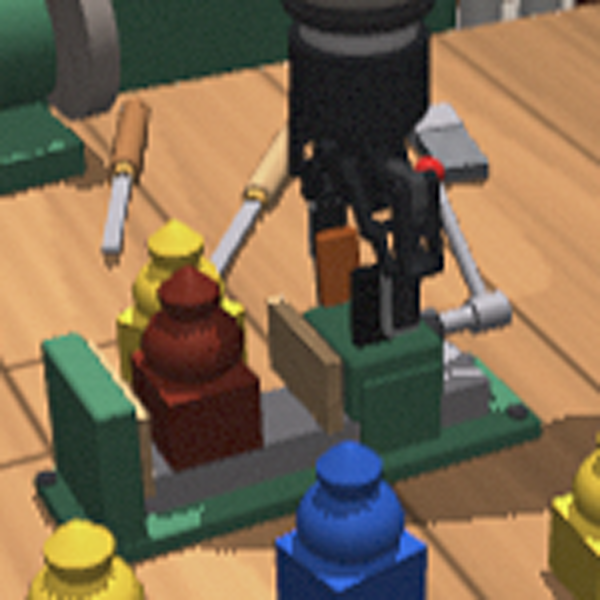

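The fingers straddle the post and the lever, post at crop (368,305) and lever at (337,265), with no contact. Closing now.

carry_out(
  targets=[0.06,0,-0.001,-0.002,0,0,0,0.05,0,-0.001,-0.002,0,0,0,0.04,0,-0.001,-0.002,0,0,0,0.03,0,-0.001,-0.002,0,0,0,0.03,0,-0.001,-0.002,0,0,0,0.03,0,-0.001,-0.002,0,0,0],
  squeeze=40,
)

```text
clock: 3.12
tcp_pos: [0.5852, -0.2057, 0.0962]
orientation: [2.213, 0.025, -2.208]
contact_force: [-3.2, 3.5, 15.3]
grip_width: 0.0432
```

```bash
python3 - <<'E'
from h import *
goto([.62,-.205,.092])
E
```

```text
t 3.125 tcp [ 0.5852 -0.2057  0.0962] w 0.0432 F [-3.2  3.5 15.3] j7 -1.35
shift [ 0.0043  0.0001 -0.0348] turn [-0.05 -0.03  0.  ]
[[ 0.002  0.022 -1.   ]
 [ 0.    -1.    -0.022]
 [-1.    -0.    -0.002]]
```

Opening 43 mm means the lever is fully squeezed. The fingertips press down slightly (15 N), so I ease up 2 mm and slide.

carry_out(
  targets=[0.03,-0.002,0,0,0,0,0,0.03,-0.002,0,-0.005,0,0,0,0.03,-0.002,0,-0.01,0,0,0,0.03,-0.002,0,-0.015,0,0,0,0.03,-0.002,0,-0.02,0,0,0,0.03,-0.002,0,-0.025,0,0,0,0.03,-0.002,0,-0.025,0,0,0],
)

```text
clock: 4.0
tcp_pos: [0.6081, -0.2051, 0.0964]
orientation: [2.208, 0.025, -2.213]
contact_force: [-2.7, -0.3, -14.8]
grip_width: 0.0429
```

```bash
python3 - <<'E'
from h import *
goto([.62,-.205,.094])
s=r.grab_frame("scene")
cv2.imwrite("pics/c4.png",cv2.resize(s[130:280,205:355],(600,600),interpolation=cv2.INTER_CUBIC))
E
```

```text
t 4.0 tcp [ 0.6081 -0.2051  0.0964] w 0.0429 F [ -2.7  -0.3 -14.8] j7 -1.36
shift [ 0.0024  0.0002 -0.0119] turn [-0.05  0.03  0.01]
[[-0.002  0.022 -1.   ]
 [ 0.001 -1.    -0.022]
 [-1.    -0.001  0.002]]
```

View pics/c4.png

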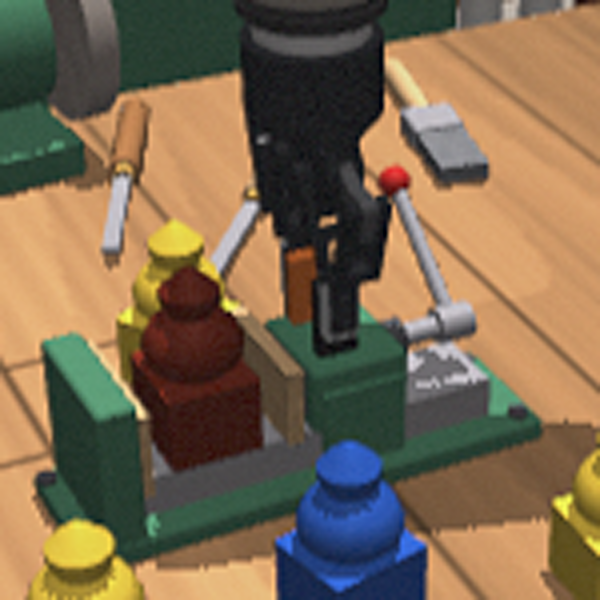

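The jaw has slid along with the grip. The block, right face at crop (262,430), is about 10 mm from the jaw's wooden face at (300,420). I continue.

carry_out(
  targets=[0.03,0,0,-0.004,0,0,0,0.03,0,0,-0.007,0,0,0,0.03,0,0,-0.01,0,0,0,0.03,0,0,-0.013,0,0,0,0.03,0,0,-0.013,0,0,0],
)

```text
clock: 4.68
tcp_pos: [0.6203, -0.2048, 0.0964]
orientation: [2.207, 0.026, -2.215]
contact_force: [-6.1, -0.4, -6.7]
grip_width: 0.0429
```

carry_out(
  targets=[0.03,0,0,-0.002,0,0,0,0.03,0,0,-0.004,0,0,0,0.03,0,0,-0.005,0,0,0],
)

```text
clock: 5.05
tcp_pos: [0.6239, -0.2047, 0.0964]
orientation: [2.204, 0.026, -2.218]
contact_force: [-7.8, 1.9, -5.8]
grip_width: 0.0429
```

```bash
python3 - <<'E'
from h import *
goto([.62,-.205,.094])
s=r.grab_frame("scene")
cv2.imwrite("pics/c5.png",cv2.resize(s[170:270,205:325],(720,600),interpolation=cv2.INTER_CUBIC))
E
```

```text
t 5.05 tcp [ 0.6239 -0.2047  0.0964] w 0.0429 F [-7.8  1.9 -5.8] j7 -1.36
shift [0.0024 0.0002 0.0039] turn [-0.05  0.08  0.02]
[[-0.007  0.022 -1.   ]
 [ 0.001 -1.    -0.022]
 [-1.    -0.001  0.007]]
```

View pics/c5.png

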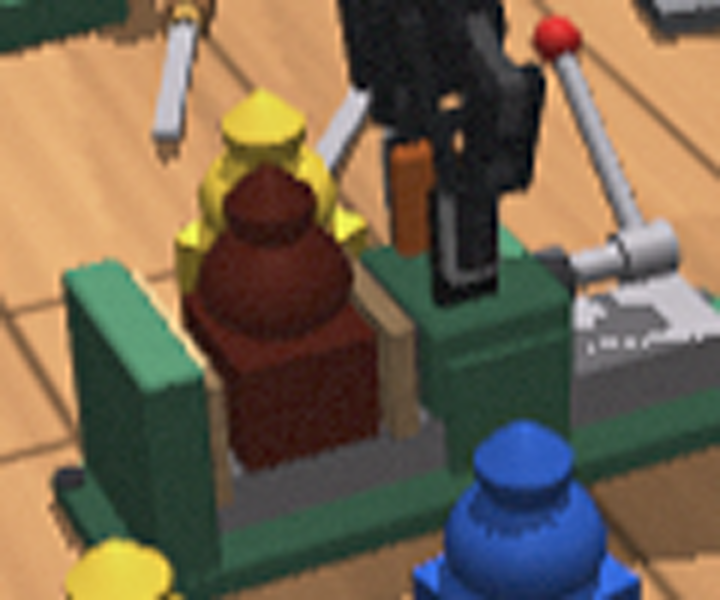

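The jaw is at the block, right edge at crop (385,390). The block's left edge at (235,430) is still a few mm off the fixed face. I push on until the force climbs.

carry_out(
  targets=[0.03,0,0,-0.002,0,0,0,0.03,0,0,-0.004,0,0,0,0.03,0,0,-0.004,0,0,0],
)

```text
clock: 5.48
tcp_pos: [0.6269, -0.2046, 0.0964]
orientation: [2.201, 0.026, -2.221]
contact_force: [-7.1, 0.5, -6.2]
grip_width: 0.0427
```

carry_out(
  targets=[0.03,0,0,-0.002,0,0,0,0.03,0,0,-0.004,0,0,0,0.03,0,0,-0.004,0,0,0],
)

```text
clock: 5.85
tcp_pos: [0.6297, -0.2045, 0.0964]
orientation: [2.199, 0.026, -2.223]
contact_force: [-7.3, 0.8, -5.8]
grip_width: 0.0432
```

carry_out(
  targets=[0.03,0,0,-0.002,0,0,0,0.03,0,0,-0.004,0,0,0,0.03,0,0,-0.004,0,0,0],
)

```text
clock: 6.22
tcp_pos: [0.6326, -0.2045, 0.0964]
orientation: [2.196, 0.027, -2.226]
contact_force: [-6.2, 1.2, -5.4]
grip_width: 0.0428
```

carry_out(
  targets=[0.03,0,0,-0.002,0,0,0,0.03,0,0,-0.004,0,0,0,0.03,0,0,-0.004,0,0,0],
)

```text
clock: 6.6
tcp_pos: [0.6345, -0.2044, 0.0964]
orientation: [2.192, 0.027, -2.23]
contact_force: [-10.5, 1.5, -3.5]
grip_width: 0.0431
```

carry_out(
  targets=[0.03,0,0,-0.002,0,0,0,0.03,0,0,-0.004,0,0,0,0.03,0,0,-0.004,0,0,0],
)

```text
clock: 6.98
tcp_pos: [0.6355, -0.2044, 0.0964]
orientation: [2.185, 0.028, -2.237]
contact_force: [-13.6, 1.7, -0.8]
grip_width: 0.0429
```

```bash
python3 - <<'E'
from h import *
goto([.636,-.205,.096])
s=r.grab_frame("scene")
cv2.imwrite("pics/c6.png",cv2.resize(s[170:270,205:325],(720,600),interpolation=cv2.INTER_CUBIC))
E
```

```text
t 6.975 tcp [ 0.6355 -0.2044  0.0964] w 0.0429 F [-13.6   1.7  -0.8] j7 -1.37
shift [ 0.0003  0.0006 -0.0005] turn [-0.04  0.27  0.03]
[[-0.024  0.022 -0.999]
 [ 0.002 -1.    -0.022]
 [-1.    -0.003  0.024]]
```

View pics/c6.png

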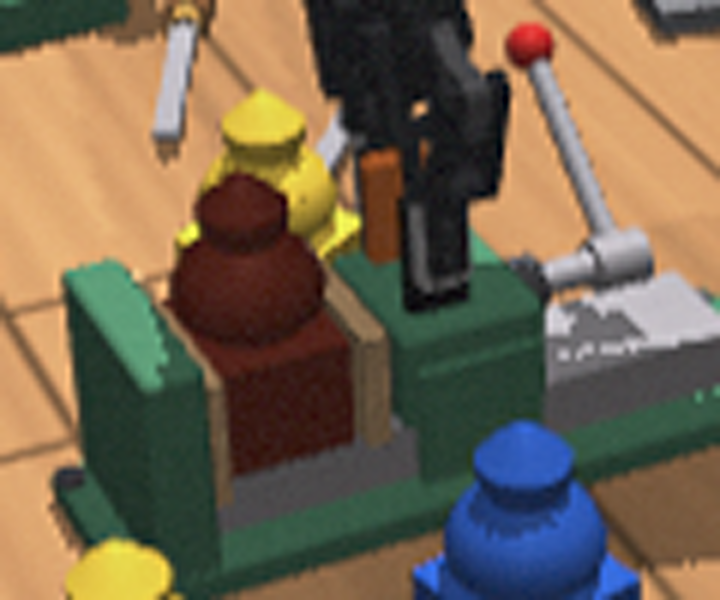

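The block is snug between both wooden faces and the push force has risen to 14 N. I let go in place, then lift.

carry_out(
  targets=[0.05,0,0,-0.002,0,0,0,0.07,0,0,-0.001,0,0,0,0.085,0,0,0,0,0,0,0.085,0,0,0,0,0,0,0.085,0,0,0,0,0,0,0.085,0,0,0,0,0,0,0.085,-0.03,0,0,0,0,0,0.085,-0.07,0,0,0,0,0,0.085,-0.12,0,0,0,0,0,0.085,-0.12,0,0,0,0,0],
)

```text
clock: 8.28
tcp_pos: [0.6412, -0.2053, 0.2214]
orientation: [2.194, 0.025, -2.227]
contact_force: [-0.1, -1.1, -0.0]
grip_width: 0.085
```

```bash
python3 - <<'E'
from h import *
goto([.551,-.27,.19])
s=r.grab_frame("scene")
cv2.imwrite("pics/c7.png",cv2.resize(s[150:270,205:355],(750,600),interpolation=cv2.INTER_CUBIC))
h=cv2.cvtColor(s,cv2.COLOR_BGR2HSV);m=cv2.inRange(h[150:220,270:330],(0,180,120),(6,255,255));y,x=np.nonzero(m);print(x.mean()+270,y.mean()+150,len(x))
E
```

```text
t 8.275 tcp [ 0.6412 -0.2053  0.2214] w 0.085 F [-0.1 -1.1 -0. ] j7 -1.36
shift [0.0328 0.0627 0.0912] turn [-0.04  0.17  0.01]
[[-0.015  0.022 -1.   ]
 [ 0.    -1.    -0.022]
 [-1.    -0.001  0.015]]
293.18518518518516 176.11111111111111 27
```

View pics/c7.png

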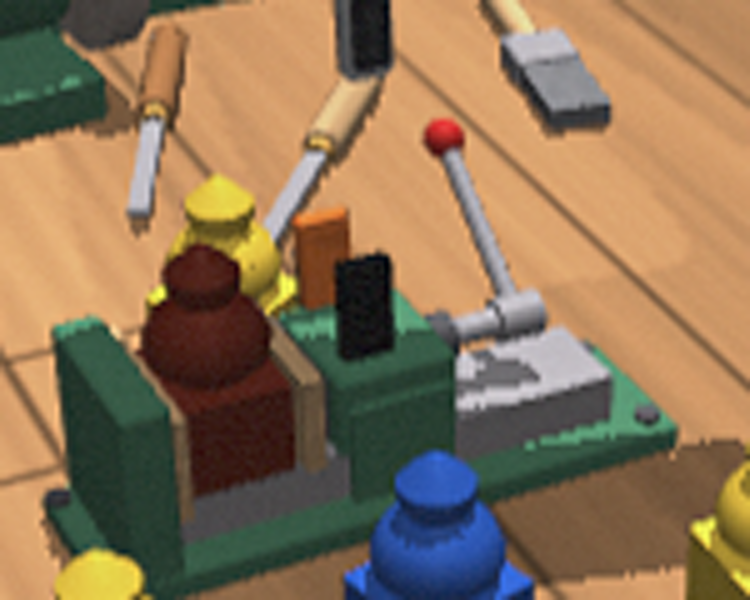

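The jaw stayed, the lever leans out again and the gourd is upright and snug. The knob at scene ≈(293.5,177) should now be at x≈0.550. I close the fingers and go above the bar about 60 mm from its axis.

```bash
python3 - <<'E'
from h import *
print(proj("scene",[.5505,-.2815,.129]), onz("scene",293.5,177,.129))
goto([.5505,-.264,.19])
E
```

```text
[293.40255667 177.01218905] [ 0.55026334 -0.28145489  0.129     ]
t 8.325 tcp [ 0.6396 -0.2049  0.2187] w 0.0848 F [-0.4 -0.2 -0.6] j7 -1.36
shift [0.0303 0.0571 0.0899] turn [-0.04  0.22  0.02]
[[-0.019  0.022 -1.   ]
 [ 0.001 -1.    -0.022]
 [-1.    -0.002  0.019]]
```

carry_out(
  targets=[0.04,0,0.03,0.045,0,0.1,0,0.02,0,0.058,0.09,0,0.17,0,0,0,0.058,0.09,0,0.17,0,0,0.031,0.058,0.09,0,0.17,0,0,0.031,0.058,0.09,0,0.17,0,0,0.031,0.058,0.09,0,0.17,0],
)

```text
clock: 9.07
tcp_pos: [0.5509, -0.2643, 0.1893]
orientation: [2.206, 0.028, -2.216]
contact_force: [-0.7, -0.2, 0.1]
grip_width: 0.0003
```

```bash
python3 - <<'E'
from h import *
goto([.5505,-.264,.065])
E
```

```text
t 9.075 tcp [ 0.5509 -0.2643  0.1893] w 0.0003 F [-0.7 -0.2  0.1] j7 -1.22
shift [ 1.243e-01 -0.000e+00 -1.000e-04] turn [-0.03  0.05  0.02]
[[-0.005  0.023 -1.   ]
 [ 0.002 -1.    -0.023]
 [-1.    -0.002  0.005]]
```

Everything agrees to within 1 mm. Pressing down.

carry_out(
  targets=[0,0.03,0,0,0,0,0,0,0.05,0,0,0,0,0,0,0.06,0,0,0,0,0,0,0.07,0,0,0,0,0,0,0.08,0,0,0,0,0,0,0.09,0,0,0,0,0,0,0.1,0,0,0,0,0,0,0.11,0,0,0,0,0,0,0.115,0,0,0,0,0,0,0.12,0,0,0,0,0,0,0.12,0,0,0,0,0],
)

```text
clock: 10.45
tcp_pos: [0.5507, -0.265, 0.0696]
orientation: [2.207, 0.026, -2.214]
contact_force: [0.7, -3.0, 3.2]
grip_width: -0.0
```

carry_out(
  targets=[0,0.004,0,0,0,0,0,0,0.008,0,0,0,0,0,0,0.012,0,0,0,0,0,0,0.013,0,0,0,0,0],
)

```text
clock: 10.95
tcp_pos: [0.551, -0.264, 0.0574]
orientation: [2.207, 0.028, -2.215]
contact_force: [-2.9, 1.3, 13.8]
grip_width: -0.0002
```

carry_out(
  targets=[0,0.003,0,0,0,0,0,0,0.005,0,0,0,0,0,0,0.005,0,0,0,0,0],
)

```text
clock: 11.32
tcp_pos: [0.5513, -0.2639, 0.0563]
orientation: [2.208, 0.028, -2.214]
contact_force: [-10.5, 1.7, 35.7]
grip_width: 0.0
```

The bar is on its stop: the force climbs to 36 N with no further travel. I lift clear, move well away and check.

carry_out(
  targets=[0,-0.01,0,0,0,0,0,0,-0.05,0,0,0,0,0,0,-0.1,0,0,0,0,0,0,-0.15,0,0.03,0,0,0,0,-0.18,0.05,0.06,0,0,0,0,-0.18,0.1,0.06,0,0,0,0,-0.18,0.1,0.06,0,0,0,0,-0.18,0.1,0.06,0,0,0],
)

```text
clock: 12.32
tcp_pos: [0.4939, -0.3641, 0.2353]
orientation: [2.207, 0.031, -2.217]
contact_force: [-0.1, 0.6, -0.5]
grip_width: 0.0004
```

```bash
python3 - <<'E'
from h import *
s=r.grab_frame("scene"); o=r.get_obs(); print(o["clock"],o["tcp_pos"],o["contact_force"])
cv2.imwrite("pics/c8.png",cv2.resize(s[150:270,205:355],(750,600),interpolation=cv2.INTER_CUBIC))
h=cv2.cvtColor(s,cv2.COLOR_BGR2HSV);n,l,st,c=cv2.connectedComponentsWithStats(cv2.inRange(h[150:270,255:330],(0,180,110),(5,255,255)))
print([(c[i]+[255,150],st[i,4]) for i in range(1,n) if st[i,4]>8])
for a in(0,.785,.85,1.1):
    t=np.pi/4-a; print(a,proj("scene",[.5505,-.2055-.095*np.cos(t),.07+.095*np.sin(t)]))
E
```

```text
12.375 [ 0.49428045 -0.36354915  0.23536612] [0.01967035 0.48824871 0.94915612]
[(array([290.09090909, 204.63636364]), np.int32(11)), (array([258.9375, 225.8125]), np.int32(16))]
0 [294.93744704 175.47201303]
0.785 [290.48021728 195.01168324]
0.85 [290.55524881 197.20404286]
1.1 [291.45639299 206.03821664]
```

View pics/c8.png

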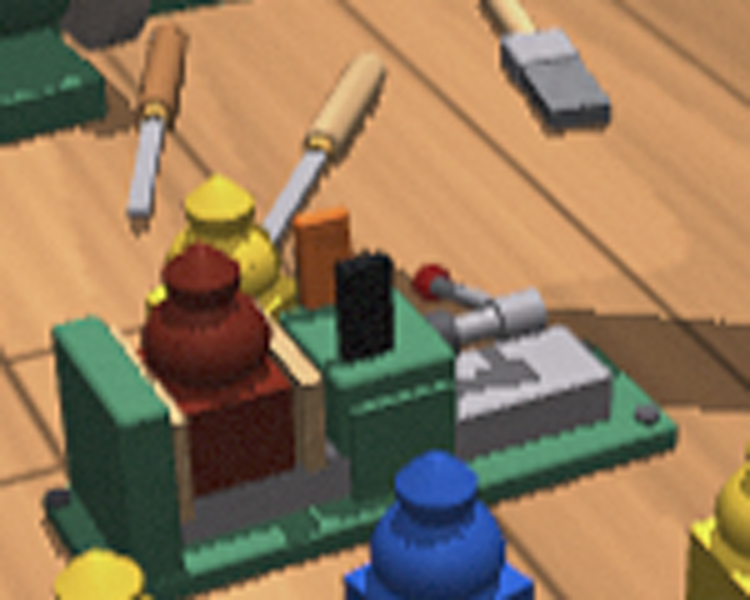

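The knob is at scene (291.4,206.4), against (291.5,206.0) predicted at the 1.1 rad stop. The lever is out, and the gourd is upright between both faces. Handing in.

```bash
python3 -c "
from bench import r
print(r.hand_in())"
```

```text
the job is handed in; nothing more can be done
None
```

I finished the clamping on the vise with the red gourd and handed the job in at about 12.4 s. No verdict was reported.

- **Jaw:** I pinched the lever against the post; the opening read 43 mm, which means fully squeezed. The jaw slid about 50 mm until the push force rose to 14 N with the block between both faces. I then let go and lifted off.
- **Screw:** I pressed the bar down with closed fingers until it stopped moving at 36 N.
- **Last checks:** In the final picture the knob is within 1 pixel of where it should be at the 1.1 rad stop. The lever leans out free, the jaw has not visibly slipped, and the gourd is upright and touched by both faces. The arm is clear of everything, reading about 1 N.
- **Not checked:** I could not measure the clamping force on the block directly. I expect about 16 N from the 5 mm of screw travel against the sprung face.

No check failed. When I first closed the fingers they pressed down on the jaw with about 15 N, which I eased before sliding.

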